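# Find the wheel's high spot and bring the marker to it

### The job

Turn the plywood wheel slowly by the knob on its crank until its high spot (the blue lump on the rim) stands at the red-tipped stylus, where the dial gives its highest reading, and leave it there. Then slide the leaning marker tube down into its guide until the lower edge of its red band is level with the guide's mouth, without lowering it before the high spot is there. Let go of everything and leave the other things on the table where they are.

Things in the scene. Friction and masses are not known exactly. Their poses are not given: they have to be found in the camera images.
- stand: The run-out stand, fixed to the table: dark steel base 260 x 310 x 12 mm. Origin under the wheel's axle, on the table; its own -x axis points from the axle to the stylus and guide, z up. The dial is at x -75, y -145 mm in these axes.
- axle (a point): Centre of the plywood wheel's top face, 68 mm above the table, on its upright axle. Wheel 170 mm across, 18 mm thick, with a lump of blue filler on the rim, about 65 mm long, 6 mm proud: the high spot. It starts 0.6 to 1.2 rad to one side of the stylus and must go clockwise seen from above to reach it; it can be carried about 1.2 rad past. The wheel stays where it is left.
- crank: Steel crank arm on the wheel; origin on the axle, 69 mm above the table; its own x axis points along the arm to the knob, 60 mm out. It turns with the wheel as one (about 2 N at the knob); the angle between arm and high spot differs each time.
- knob_mid (a point): Middle of the upright black knob on the crank: round, 22 mm across, 50 mm tall (77 to 127 mm above the table); this point is 104 mm above the table, 60 mm from the axle. It does not spin on the crank, but being round it can turn within a light grip; a firm grip drags unless the tool turns too.
- stylus_tip (a point): Red ball tip of the fixed stylus at the wheel's rim, 96 mm from the axle, 58 mm above the table. The guide, light bar and dial stand on this side of the wheel. The rim passes it without force.
- dial (a joint): Dial indicator reading (rad), also seen as the red needle: grows as a higher part of the rim stands at the stylus. It has one single highest reading, about 4.5, when the middle of the high spot is at the stylus, and falls off equally on both sides (wheel 0.1 rad off: about 0.035 less; 0.5 rad off: about 0.85 less; 1.2 rad off: about 4.1 less).
- dial_face (a point): Centre of the dial's white face, which looks up: 65 mm across, 61 mm above the table, beside the wheel.
- tube_end (a point): Centre of the upper, black-ringed end of the white marker tube: 22 mm across, 115 mm long, leaning 40 degrees from upright, top away from the wheel. z axis up along the tube, y axis level. The tube is captive in its guide, slides only along its axis against about 4 N and stays where left. Grip it 12 to 35 mm below this end, tool leaning along the tube (light bar above).
- guide_mouth (a point): Centre of the upper mouth of the leaning aluminium guide sleeve, 34 mm across; z axis out along the tube. The tube's red band is 10 mm wide; its lower edge is 57 mm below the tube's upper end, so at the mark the upper end stands 57 mm out from this mouth. The tube can be pushed 13 mm too far.
- light_bar (a point): Centre of the fixed white light bar above the guide, 35 mm (stand's x) x 225 mm (stand's y) x 26 mm high, underside 232 mm above the table, on two posts 12 mm thick, 100 mm either side of this point. It is in the way of a gripper held upright over the tube.
- marker (a joint): How far the marker tube is pushed into the guide (m): 0 drawn right out, 0.045 when the lower edge of the red band is level with the mouth of the guide, 0.058 the end stop.
- tape_red: Bystander: roll of red tape, ring 84 mm across, 25 mm high; origin at its underside.
- tape_white: Bystander: roll of white tape, ring 100 mm across, 20 mm high; origin at its underside.
- glue: Bystander: white glue bottle, 48 mm across, 130 mm high; origin at its underside.
- spray: Bystander: red spray can, 62 mm across, 170 mm high; origin at its underside.
- flask: Bystander: white drinking flask, 68 mm across, 200 mm high; origin at its underside.
- driver: Bystander: yellow-handled screwdriver lying on the table; origin at its underside.
- cup: Bystander: black cup, 76 mm across, 95 mm high; origin at its underside.

How it is judged:
By the outcome, as a careful person would: the job done as asked, in the order asked, and still so for the second after the job is handed in, with the robot touching nothing.
It also fails if it takes over 64 s, if anything falls off the work surface, if the arm or the gripper's body presses on something with over 40 N, if the wrist force passes 120 N, or if a joint passes its speed limit or range.

### The arm

A 7-joint arm with a two-finger parallel gripper is mounted at the origin on the work surface. World frame = base frame: x ahead of the robot, y to its left, z up, the work surface at z = 0. Lengths are in m, angles in rad, forces in N, time in s.
With the tool pointing down it reaches from about 0.425 to 0.825 m from the base axis. Payload 3.6 kg.
Tool frame: the origin (TCP) lies where the fingers leave the gripper's body, on its centre line; the fingertips stand tcp_to_tips ahead of it and the grasp point (between the pads) lies 54 mm ahead of it (tcp_to_tips is the distance from the TCP to the fingertips, in m); z points along the fingers, y is the line along which they close (so a half turn about z gives the same grasp; the last joint's range is limited). The gripper opens to 85 mm and grips with 20 to 120 N. Pads are 22 mm wide; open, the fingers measure 114 mm over their backs; the gripper's body (76 mm by 85 mm) begins 54 mm behind the grasp point. The pads swing forward as they close: fully open they stand 13 mm farther back than shut.
Start: joints at [1.143, 0.615, -0.013, 1.423, 0.008, 1.103, -0.04], TCP at [0.254, -0.598, 0.304] pointing down, gripper open.
Joint ranges: [-3.12, 3.12], [-0.3, 2.06], [-1.34, 1.32], [0.26, 2.42], [-1.36, 4.5], [0.01, 1.98], [-2.84, 2.84]. Speed limits (rad/s): [2.79, 2.79, 3.14, 3.14, 3.14, 3.14, 3.14].

### API

Orientations are given as a unit quaternion [x, y, z, w].
In Python, from bench import * gives the robot as it stands. The module is installed in compiled form; this text tells all that it offers.
- The arm moves only by the tool play_rows, never from a script. Its argument "deltas" is one flat list of numbers, 7 for each row, row after row: the shift along the tool's x, y, z in mm, then the turn, a rotation vector about the tool's x, y, z in degrees, then the finger opening in mm, from 0 to 85.4. In form: [x, y, z, rx, ry, rz, grip, x, y, z, rx, ry, rz, grip, ...]. A call has 1 to 5 rows; each row shifts and turns the commanded pose from where the row before left it, along the tool's axes as they then stand; what a row does not reach is not made up. A row lasts 1/10 s, in which the tool goes at most 50 mm and 8.59 degrees, less where a joint would pass 70% of its speed; a pose out of reach is approached as far as the arm can. A call is refused whole if a number of a shift passes 50 or a number of a turn 8.59, either way. A call with a gripper value outside its range is refused whole. The fingers move at their own pace and stop on an object; "force" is the grip in N (left out, the last holds). Time passes only in rows, so rows that do not move let the fingers close. It gives the time, the measured TCP pose, the force, the opening and the grip force at its end, in the units of the state.
- state(): the state, without advancing time (a new reading comes with each control period).
- snapshot(name): name is "side" or "top" or "wrist"; returns a dict with "img" (384x512x3 uint8, red, green, blue), "z_map" (384x512 float32, m along the optical axis (not along the pixel's ray), 0 where there is no reading), "intrinsics" (3x3 intrinsics, pixels), "k1" (the pictures are not rectified: a ray, as slopes to the right and down, at radius r is drawn at 1 + k1 r^2 times it, then the intrinsics apply), "rvec" (rotation vector, rad) and "tvec" (3), from world to camera coordinates, as OpenCV has them; the wrist camera has in their place "hand_eye" (4x4, takes a point from camera to tool coordinates, whose origin is the TCP and whose axes are the flange's). Camera axes: x right, y down, z forward; pixel columns grow to the right and rows downward; lengths in m; the calibration is good to about 2 mm. A picture is of the moment at which its call begins: read the wrist's pose just before it.
- finish_job(): hands the job in; it is judged then, once.
Trained networks look in a picture, given as the dict that the camera call returned (one of the last four; its "shot" number tells which), for a name from the list of things; names that differ only in an ending like _2 or _b are one class to them, and where a whole thing is asked for, a point or a joint stands for the part that bears it (a point fixed in the world has none). Each returns a list of dicts, best first, with "conf" (0 to 1); they miss things now and then, are a little off and sometimes report something else, mostly with a low value. They report only what shows in the picture. A call takes as long as a camera call.
- boxes_of(picture, label): "at" ([x, y, z] in m, in world coordinates, good to about 4 mm: the middle of the surface that is visible of it).
- masks_of(picture, label): "region" (384x512 bool, what is visible of it).
The state is a dict: "t": time; "joints": joint angles; "joint_velocities": joint speeds; "tau": joint torques, N m; "position": TCP position; "tool_rot": TCP orientation; "contact_force": force on the tool from outside, world axes, zero at the start; "ft_torque": the same for the moment, N m; "grip_width": finger opening in m; "grasp_force": force on a finger pad.
Only numpy, scipy, OpenCV 4.12 (cv2) and the standard library are available. Lean on these libraries where they do the work, as an engineer would, in place of code of your own. Each camera call takes 0.05 s, during which the arm holds its last target. There are 200 camera calls.

## Working session

There is one attempt and no reset: what is moved stays moved. The work goes in short steps, Python scripts to look and compute and a tool call to move; the robot and the scene stay as the last step left them, time stands still between calls to the robot, and variables do not carry over. Pictures are saved under pics/ and viewed, at most 10 in all, crops included, and the job is handed in when it is done.

Besides the shell and the picture viewer there is one more tool, called after "Call:" by a JSON object that holds its "op" and its "data". play_rows: Moves the arm, as the interface text tells. Its arguments: {"type":"object","properties":{"deltas":{"type":"array"},"force":{"type":"number"}},"required":["deltas"]}

```bash
mkdir -p pics; cat > h.py <<'E'
from bench import *
import numpy as np, cv2
from scipy.spatial.transform import Rotation as R
def cam(s, st=None):
    if 'rvec' in s:
        Rm=R.from_rotvec(np.ravel(s['rvec'])).as_matrix(); return Rm.T, -Rm.T@np.ravel(s['tvec'])
    st=st or state(); T=np.eye(4); T[:3,:3]=R.from_quat(st['tool_rot']).as_matrix(); T[:3,3]=st['position']
    T=T@np.array(s['hand_eye']); return T[:3,:3],T[:3,3]
def pts(s,uv,z=None,st=None):
    """pixels -> world by depth map"""
    A,c=cam(s,st); uv=np.atleast_2d(uv).astype(float); K=np.array(s['intrinsics'])
    d=np.array([s['k1'],0,0,0,0],float)
    n=cv2.undistortPoints(uv.reshape(-1,1,2),K,d).reshape(-1,2)
    if z is None: z=s['z_map'][uv[:,1].astype(int),uv[:,0].astype(int)]
    return (np.c_[n,np.ones(len(n))]*np.reshape(z,(-1,1)))@A.T+c
def ray_z(s,uv,h,st=None):
    A,c=cam(s,st); p=pts(s,uv,np.ones(len(np.atleast_2d(uv))),st); d=p-c
    return c+d*((h-c[2])/d[:,2:3])
def proj(s,P,st=None):
    A,c=cam(s,st); q=(np.atleast_2d(P)-c)@A
    return cv2.projectPoints(q,np.zeros(3),np.zeros(3),np.array(s['intrinsics']),np.array([s['k1'],0,0,0,0],float))[0].reshape(-1,2)
def save(s,name,crop=None,f=1):
    im=s['img'][:,:,::-1]
    if crop: x0,y0,x1,y1=crop; im=im[y0:y1,x0:x1]
    cv2.imwrite('pics/'+name,cv2.resize(im,None,fx=f,fy=f,interpolation=cv2.INTER_CUBIC))
E
python3 - <<'E'
from h import *
np.set_printoptions(precision=4,suppress=True)
st=state(); print(st)
S={n:snapshot(n) for n in('top','side')}
ims=[]
for n,s in S.items():
    print(n,'cam',cam(s)[1])
    for l in ['stand','axle','crank','knob_mid','stylus_tip','dial_face','tube_end','guide_mouth','light_bar','tape_red','tape_white','glue','spray','flask','driver','cup']:
        b=boxes_of(s,l)
        print(l,[(np.round(x['at'],3).tolist(),round(x['conf'],2),proj(s,x['at']).round()[0].tolist()) for x in b[:2]])
    save(s,n+'0.png',f=1.5)
E
```

```text
{'t': 0.0, 'joints': array([ 1.1425,  0.6159, -0.0126,  1.4249,  0.0081,  1.1034, -0.0404]), 'joint_velocities': array([ 0.0005,  0.0001, -0.0011,  0.0001, -0.0006,  0.0005,  0.0015]), 'tau': array([ -0.0001, -46.9215,   0.2593, -17.1035,   0.01  ,   0.0095,
         0.    ]), 'position': array([ 0.254 , -0.5977,  0.3027]), 'tool_rot': array([ 0.9799,  0.1996, -0.0003, -0.0013]), 'contact_force': array([ 0.0773, -0.3754,  0.0267]), 'ft_torque': array([-0.0469,  0.02  , -0.003 ]), 'grasp_force': 0.0, 'grip_width': 0.08541214052848438}
top cam [0.4024 0.0598 1.3379]
stand [([0.619, 0.013, 0.062], 0.77, [257.0, 195.0])]
axle [([0.621, 0.016, 0.065], 0.82, [256.0, 195.0])]
crank [([0.608, 0.072, 0.079], 0.63, [241.0, 198.0])]
knob_mid [([0.609, 0.072, 0.079], 0.45, [241.0, 197.0]), ([0.621, 0.015, 0.063], 0.27, [257.0, 195.0])]
stylus_tip [([0.622, 0.016, 0.065], 0.8, [256.0, 194.0])]
dial_face [([0.62, 0.013, 0.058], 0.94, [257.0, 195.0])]
tube_end [([0.562, -0.098, 0.176], 0.71, [292.0, 206.0])]
guide_mouth [([0.623, 0.014, 0.067], 0.69, [257.0, 194.0])]
light_bar [([0.618, 0.014, 0.05
[... 963 characters left out ...]
e_end [([0.571, -0.076, 0.148], 0.77, [292.0, 177.0])]
guide_mouth [([0.576, -0.043, 0.115], 0.48, [286.0, 193.0])]
light_bar []
tape_red [([0.643, 0.229, 0.02], 0.77, [226.0, 275.0])]
tape_white [([0.466, -0.335, 0.012], 0.9, [345.0, 177.0]), ([0.594, 0.024, 0.059], 0.68, [272.0, 221.0])]
glue [([0.738, 0.183, 0.07], 0.63, [199.0, 241.0])]
spray [([0.612, 0.466, 0.12], 0.94, [188.0, 321.0])]
flask [([0.522, 0.457, 0.116], 0.61, [230.0, 332.0]), ([0.609, -0.351, 0.076], 0.36, [306.0, 151.0])]
driver [([0.419, 0.063, 0.021], 0.67, [328.0, 255.0]), ([0.572, -0.081, 0.149], 0.48, [292.0, 176.0])]
cup [([0.61, -0.351, 0.075], 0.82, [306.0, 151.0]), ([0.463, -0.331, 0.017], 0.61, [346.0, 176.0])]
```

```bash
python3 - <<'E'
from h import *
a=snapshot('top');b=snapshot('side')
save(a,'t1.png',(185,140,325,265),5.5); save(b,'s1.png',(180,120,360,260),4.4)
E
```

```text
(no output)
```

View pics/t1.png

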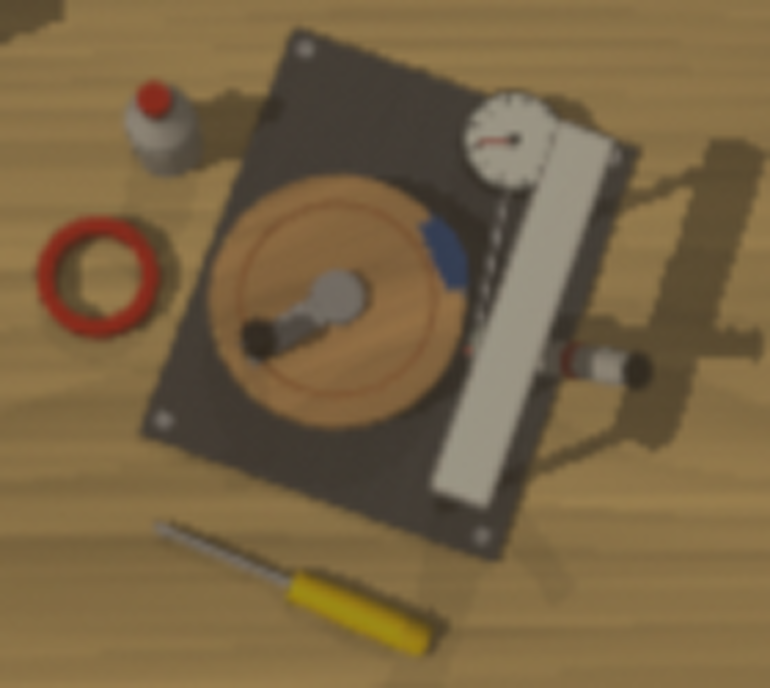

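View pics/s1.png

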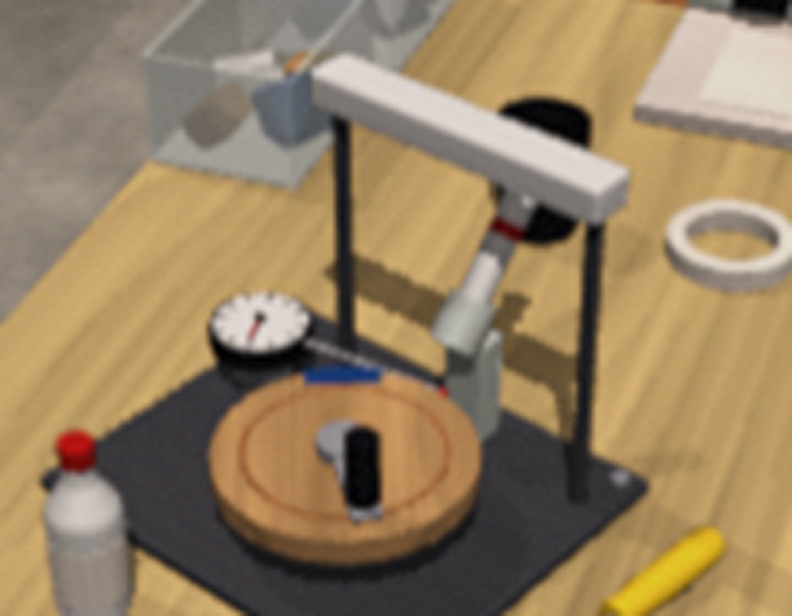

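The top view shows the knob at crop px (261,337), the hub at (338,297), the lump at (447,254), the stylus at (477,348) and the tube end at (637,370). In the side view the tube leans under the bar.

```bash
python3 - <<'E'
from h import *
np.set_printoptions(precision=4,suppress=True)
s=snapshot('top'); f=lambda p:np.array(p)/5.5+[185,140]-.5
hs=dict(wheel=((338,302),.068),hub=((338,297),.075),knobtop=((261,335),.127),knobtop2=((261,337),.127),lump=((447,254),.068),stylus=((477,348),.058),dial=((512,140),.061),b1=((305,48),.014),b2=((163,420),.014),b3=((482,535),.014),b4=((614,155),.014),tubeend=((639,370),.19),bar=((522,314),.258))
P={k:ray_z(s,[f(p)],h)[0] for k,(p,h) in hs.items()}
for k,v in P.items(): print(k,v, pts(s,[f(hs[k][0])])[0])
# wheel by depth: wood colour at z~.068
yy,xx=np.mgrid[140:265,185:325]; uv=np.c_[xx.ravel(),yy.ravel()]
W=pts(s,uv); c=s['img'][uv[:,1],uv[:,0]].astype(int)
m=(abs(W[:,2]-.066)<.008)&(c[:,0]>c[:,2]+30)&(np.hypot(*(W[:,:2]-P['wheel'][:2]).T)<.1)
hull=cv2.convexHull((W[m][:,:2]*1e4).astype(np.float32)); print('circle',cv2.minEnclosingCircle(hull), np.median(W[m][:,2]))
m=(c[:,2]>c[:,0]+20)&(abs(W[:,2]-.066)<.02); print('blue',W[m].mean(0),m.sum())
m=(W[:,2]>.235)&(W[:,2]<.28); print('bar',W[m].mean(0),cv2.minAreaRect((W[m][:,:2]*1e3).astype(np.float32)))
m=(W[:,2]>.110)&(W[:,2]<.14)&(W[:,1]>.02); print('knob',W[m].mean(0),m.sum(),c[m].mean())
b=snapshot('side'); f2=lambda p:np.array(p)/4.4+[180,120]-.5
for k,p,h in [('knobtop',(362,437),.127),('knobmid',(362,470),.104),('stylus',(442,393),.058),('dial',(261,323),.061),('hub',(340,440),.075),('lump',(345,373),.068)]: print('side',k,ray_z(b,[f2(p)],h)[0],pts(b,[f2(p)])[0])
print(pts(b,[f2(p) for p in [(455,330),(470,300),(485,272),(508,230),(515,210)]]))
E
```

```text
wheel [0.6214 0.0541 0.068 ] [0.6191 0.0542 0.0812]
hub [0.6235 0.0541 0.075 ] [0.6223 0.0541 0.0821]
knobtop [0.5903 0.103  0.127 ] [0.5902 0.103  0.1272]
knobtop2 [0.589 0.103 0.127] [0.589  0.103  0.1269]
lump [ 0.6537 -0.0188  0.068 ] [ 0.6534 -0.0187  0.0691]
stylus [ 0.5917 -0.0386  0.058 ] [ 0.5844 -0.0348  0.1071]
dial [ 0.7338 -0.0645  0.061 ] [ 0.733  -0.0642  0.0642]
b1 [0.8134 0.0765 0.014 ] [0.8123 0.0765 0.0177]
b2 [0.5493 0.1737 0.014 ] [0.549  0.1734 0.0167]
b3 [ 0.47   -0.0432  0.014 ] [ 0.4699 -0.0429  0.0176]
b4 [ 0.735  -0.1408  0.014 ] [ 0.6742 -0.1041  0.2562]
tubeend [ 0.5585 -0.1252  0.19  ] [ 0.557  -0.1234  0.2012]
bar [ 0.5814 -0.049   0.258 ] [ 0.5813 -0.0489  0.2584]
circle ((6236.349609375, 537.0220336914062), 848.6090087890625) 0.06997369310004542
blue [ 0.653  -0.0195  0.0709] 48
bar [ 0.5815 -0.0499  0.2591] ((584.32177734375, -51.369728088378906), (35.203834533691406, 224.9425048828125), 69.75799560546875)
knob [0.6751 0.1415 0.129 ] 70 61.49047619047619
side knobtop [0.591  0.1057 0.127 ] [0.5905 0.1068 0.128 ]
side knobmid [0.5905 0.1078 0.104 ] [0.587  0.1164 0.1115]
side stylus [ 0.5912 -0.0369  0.058 ] [ 0.5912 -0.0369  0.0579]
side dial [ 0.7323 -0.065   0.061 ] [ 0.7301 -0.0605  0.0645]
side hub [0.6272 0.0521 0.075 ] [0.6242 0.0593 0.0812]
side lump [ 0.6537 -0.0228  0.068 ] [ 0.6534 -0.0222  0.0685]
[[ 0.5829 -0.0368  0.1106]
 [ 0.5764 -0.0465  0.1291]
 [ 0.5737 -0.0678  0.1377]
 [ 0.5638 -0.0829  0.1628]
 [ 0.5621 -0.0913  0.1733]]
```

Call:
{"op": "play_rows", "data": {"deltas": [0,0,-40,0,0,0,60,0,0,-40,0,0,0,60,36.5,-32.2,0,0,0,0,60,36.5,-32.2,0,0,0,0,60,36.5,-32.2,0,0,0,0,60]}}

```text
t: 2.4
position: [0.3177, -0.465, 0.3843]
tool_rot: [0.98, 0.199, 0.0, 0.0]
contact_force: [1.2, 0.2, -0.4]
grip_width: 0.0599
grasp_force: 0.0
```

Call:
{"op": "play_rows", "data": {"deltas": [36.5,-32.2,0,0,0,0,60,36.5,-32.2,0,0,0,0,60,36.5,-32.2,0,0,0,0,60,36.5,-32.2,0,0,0,0,60,36.5,-32.2,0,0,0,0,60]}}

```text
t: 2.9
position: [0.4227, -0.2451, 0.3843]
tool_rot: [0.98, 0.199, 0.0, 0.0]
contact_force: [1.6, 0.1, -0.1]
grip_width: 0.0601
grasp_force: 0.0
```

Call:
{"op": "play_rows", "data": {"deltas": [36.5,-32.2,0,0,0,0,60,36.5,-32.2,0,0,0,0,60,36.5,-32.2,0,0,0,0,60,36.5,-32.2,0,0,0,0,60,36.5,-32.2,0,0,0,0,60]}}

```text
t: 3.4
position: [0.5278, -0.0256, 0.3843]
tool_rot: [0.98, 0.199, 0.0, 0.0]
contact_force: [-0.3, -0.3, 0.2]
grip_width: 0.0602
grasp_force: 0.0
```

Call:
{"op": "play_rows", "data": {"deltas": [36.5,-32.2,0,0,0,0,60,0,0,0,0,0,-8.5,60,0,0,0,0,0,-8.5,60,0,0,0,0,0,-8.5,60,0,0,0,0,0,-8.5,60]}}

```text
t: 3.9
position: [0.5482, 0.0167, 0.384]
tool_rot: [0.877, 0.48, 0.0, 0.0]
contact_force: [-0.9, -0.1, -0.1]
grip_width: 0.0605
grasp_force: 0.0
```

Call:
{"op": "play_rows", "data": {"deltas": [0,0,0,0,0,-8.5,60,0,0,0,0,0,-8.5,60,0,0,0,0,0,-8.5,60,0,0,0,0,0,-8.5,60,0,0,0,0,0,-8.5,60]}}

```text
t: 4.4
position: [0.5482, 0.0164, 0.384]
tool_rot: [0.644, 0.765, -0.0, 0.0]
contact_force: [-0.1, -0.1, -0.1]
grip_width: 0.0596
grasp_force: 0.0
```

Call:
{"op": "play_rows", "data": {"deltas": [0,0,0,0,0,-8.5,60,0,0,0,0,0,-6.5,60,0,0,0,0,0,0,60]}}

```text
t: 4.7
position: [0.5482, 0.0162, 0.3839]
tool_rot: [0.541, 0.841, 0.0, -0.0]
contact_force: [0.1, 0.4, 0.1]
grip_width: 0.0602
grasp_force: 0.0
```

```bash
python3 - <<'E'
from h import *
np.set_printoptions(precision=4,suppress=True)
st=state(); print(st['t'],st['position'],R.from_quat(st['tool_rot']).as_matrix(),st['joints'],st['contact_force'])
s=snapshot('wrist'); print(np.array(s['hand_eye']))
try: print('tips',tcp_to_tips)
except Exception as e: print(e)
save(s,'w1.png',f=1.5)
ax=np.array([.6228,.0537]); st_a=np.radians(-109.8)
for n,p in dict(axle=[*ax,.068],knob=[.590,.1045,.127],stylus=[.5914,-.038,.058]).items(): print(n,proj(s,p,st))
for l in ['knob_mid','axle','crank','stylus_tip']:
    print(l,[(x['at'],x['conf']) for x in boxes_of(s,l)[:2]])
E
```

```text
4.7 [0.5482 0.0162 0.3839] [[-0.4144  0.9101 -0.    ]
 [ 0.9101  0.4144  0.0002]
 [ 0.0002  0.0001 -1.    ]] [ 0.3272  0.4387 -0.6047  1.5832  0.2616  1.2018  0.0992] [0.0699 0.4241 0.0983]
[[-0.0006 -0.9532 -0.3023  0.0767]
 [ 1.     -0.0006 -0.0001  0.0005]
 [-0.     -0.3023  0.9532 -0.0693]
 [ 0.      0.      0.      1.    ]]
tips 0.0726
axle [[319.3884 153.6817]]
knob [[325.7009 108.7169]]
stylus [[267.7541 201.6785]]
knob_mid [([0.604, 0.0818, 0.0812], 0.97)]
axle [([0.5889, -0.0003, 0.0682], 0.84)]
crank []
stylus_tip [([0.5862, 0.0045, 0.0702], 0.59), ([0.648, 0.2242, 0.0224], 0.28)]
```

View pics/w1.png

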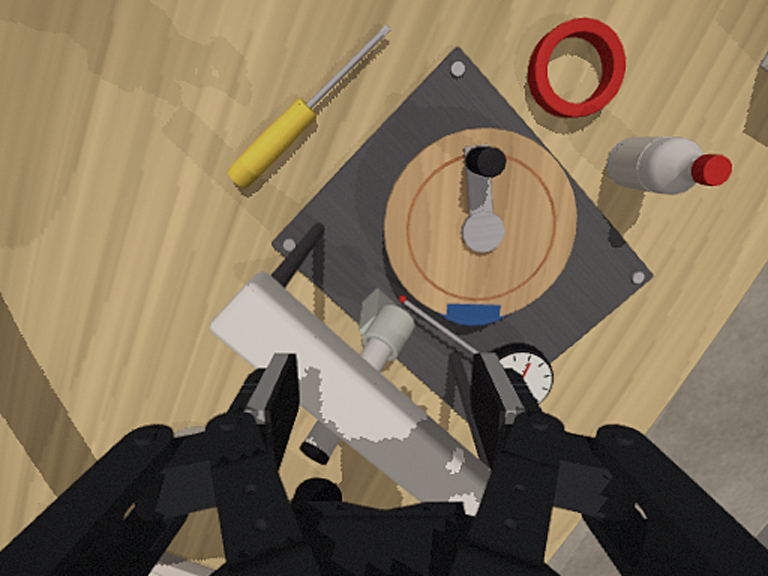

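The wrist view shows the knob top at px (487,162), the hub (483,233), the lump's middle about (473,313) and the stylus ball (403,299), in the 1.5x picture.

```bash
cat >> h.py <<'E'
AX=np.array([.6228,.0537])
def lump(s,st=None,verbose=1):
    """angle (deg, world) of blue lump centre about AX, plus mean"""
    hsv=cv2.cvtColor(s['img'],cv2.COLOR_RGB2HSV); m=cv2.inRange(hsv,(100,120,40),(130,255,255))
    n,l,stt,c=cv2.connectedComponentsWithStats(m); i=1+np.argmax(stt[1:,4]); uv=np.argwhere(l==i)[:,::-1]
    W=ray_z(s,uv,.068,st); r=W[:,:2]-AX; a=np.degrees(np.arctan2(r[:,1],r[:,0])); rr=np.hypot(*r.T)
    k=(rr>.075)&(rr<.089)
    if verbose: print('blue',len(uv),'ang range',a[k].min(),a[k].max(),'mid',(a[k].min()+a[k].max())/2,'mean',a[k].mean(),'r',rr.min(),rr.max())
    return a[k].mean()
E
python3 - <<'E'
from h import *
np.set_printoptions(precision=4,suppress=True)
st=state(); s=snapshot('wrist')
for n,p,h in [('knobtop',(487,162),.127),('hub',(483,233),.075),('stylus',(403,299),.058),('dial',(521,375),.061)]:
    q=np.array(p)/1.5-.2; print(n,ray_z(s,[q],h,st)[0],pts(s,[q],None,st)[0])
# wheel: wood pixels at depth
yy,xx=np.mgrid[80:220,250:390]; uv=np.c_[xx.ravel(),yy.ravel()]; W=pts(s,uv,None,st); c=s['img'][uv[:,1],uv[:,0]].astype(int)
m=(abs(W[:,2]-.068)<.005)&(c[:,0]>c[:,2]+40); h=cv2.convexHull((W[m][:,:2]*1e3).astype(np.float32)); print(cv2.minEnclosingCircle(h),cv2.fitEllipse(h),np.median(W[m],0))
lump(s,st)
t=snapshot('top'); lump(t)
print(tcp_to_tips)
E
```

```text
knobtop [0.5884 0.105  0.127 ] [0.5168 0.0866 0.4533]
hub [0.6247 0.0541 0.075 ] [0.6237 0.0544 0.0785]
stylus [ 0.5907 -0.034   0.058 ] [ 0.5903 -0.0333  0.0602]
dial [ 0.731  -0.0572  0.061 ] [ 0.7309 -0.057   0.0613]
((623.2982177734375, 55.675357818603516), 85.02191162109375) ((623.3654174804688, 55.388484954833984), (168.3954315185547, 168.95530700683594), 48.02185821533203) [0.6228 0.0574 0.0682]
blue 453 ang range -88.6580394457687 -46.041280276751024 mid -67.34965986125985 mean -66.63196616228522 r 0.06873549262839256 0.0896561028736804Traceback (most recent call last):
  File "<stdin>", line 10, in <module>
  File "h.py", line 30, in lump
    n,l,stt,c=cv2.connectedComponentsWithStats(m); i=1+np.argmax(stt[1:,4]); uv=np.argwhere(l==i)[:,::-1]
                                                       ~~~~~~~~~^^^^^^^^^^^
    return _wrapfunc(a, 'argmax', axis=axis, out=out, **kwds)
    return bound(*args, **kwds)
ValueError: attempt to get argmax of an empty sequence
```

Call:
{"op": "play_rows", "data": {"deltas": [31.8,37,0,0,0,0,46,31.8,37,0,0,0,0,46,0,0,40,0,0,0,46,0,0,40,0,0,0,46,0,0,0,0,0,0,46], "force": 20}}

```text
t: 5.55
position: [0.5865, 0.1039, 0.2984]
tool_rot: [0.541, 0.841, -0.005, -0.004]
contact_force: [-0.4, -1.3, -0.2]
grip_width: 0.046
grasp_force: 0.0
```

```bash
python3 - <<'E'
from h import *
np.set_printoptions(precision=4,suppress=True)
st=state(); print(st['t'],st['position'],st['contact_force'])
s=snapshot('wrist'); save(s,'w2.png',f=1.2)
print(proj(s,[.5893,.1048,.127],st)*1.2, proj(s,[.5893,.1048,.104],st)*1.2)
E
```

```text
5.55 [0.5865 0.1039 0.2984] [-0.437  -1.3098 -0.1592]
[[313.9222 228.2763]] [[313.775  219.1563]]
```

View pics/w2.png

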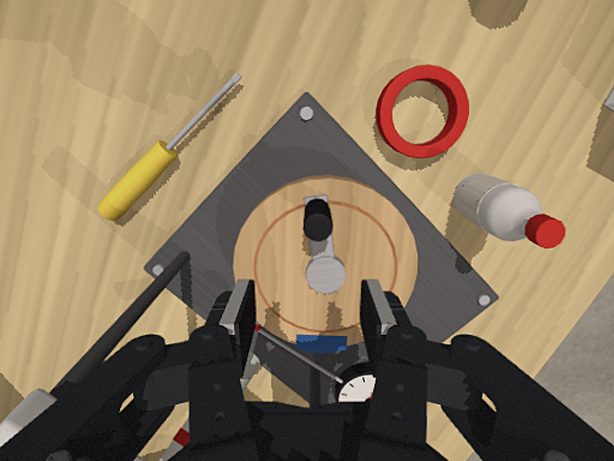

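The knob top shows at (318,232), about 3 mm from the prediction; I nudge and go down.

Call:
{"op": "play_rows", "data": {"deltas": [-2,5,40,0,0,0,46,0,0,35,0,0,0,46,0,0,30,0,0,0,46,0,0,30,0,0,0,46,0,0,0,0,0,0,46]}}

```text
t: 6.1
position: [0.594, 0.1044, 0.1676]
tool_rot: [0.541, 0.841, -0.002, -0.001]
contact_force: [-0.4, -1.5, 0.0]
grip_width: 0.0464
grasp_force: 0.0
```

```bash
python3 - <<'E'
from h import *
np.set_printoptions(precision=4,suppress=True)
st=state(); print(st['t'],st['position'],st['contact_force'])
s=snapshot('wrist'); save(s,'w3.png',f=1.2)
E
```

```text
6.1 [0.594  0.1044 0.1676] [-0.4408 -1.5201  0.0155]
```

View pics/w3.png

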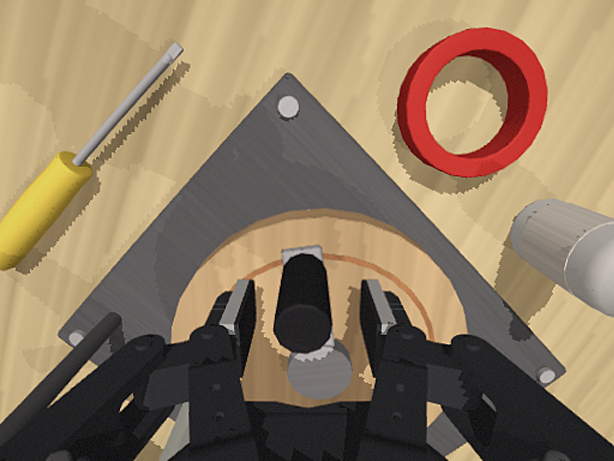

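The knob stands between the open pads, near centred ((302,320) against the pads at 245 and 365). Closing now.

Call:
{"op": "play_rows", "data": {"deltas": [0,0,2,0,0,0,34,0,0,2,0,0,0,26,0,0,0,0,0,0,20,0,0,0,0,0,0,18,0,0,0,0,0,0,18], "force": 20}}

```text
t: 6.65
position: [0.5949, 0.1055, 0.1668]
tool_rot: [0.541, 0.841, 0.0, 0.001]
contact_force: [-2.1, -1.5, 6.7]
grip_width: 0.0219
grasp_force: 20.0
```

```bash
python3 - <<'E'
from h import *
np.set_printoptions(precision=4,suppress=True)
st=state(); print(st['t'],st['position'],st['contact_force'],st['grip_width'],st['grasp_force'])
s=snapshot('wrist')
for z in (.054,.0726):
  M=R.from_quat(st['tool_rot']).as_matrix()
  print(proj(s,np.array([M@[x,0,z]+st['position'] for x in(-.011,0,.011)]),st)*1.2)
m=masks_of(s,'knob_mid')
a=s['img'][:,:,:].astype(int); 
save(s,'w4.png',(160,150,360,384),2.5)
E
```

```text
6.65 [0.5949 0.1055 0.1668] [-2.0969 -1.5277  6.6785] 0.02186744035358672 19.98316526412964
[[306.284  341.2231]
 [306.2396 317.6442]
 [306.1935 292.7695]]
[[306.3943 316.5493]
 [306.3577 294.9587]
 [306.32   272.3475]]
```

View pics/w4.png

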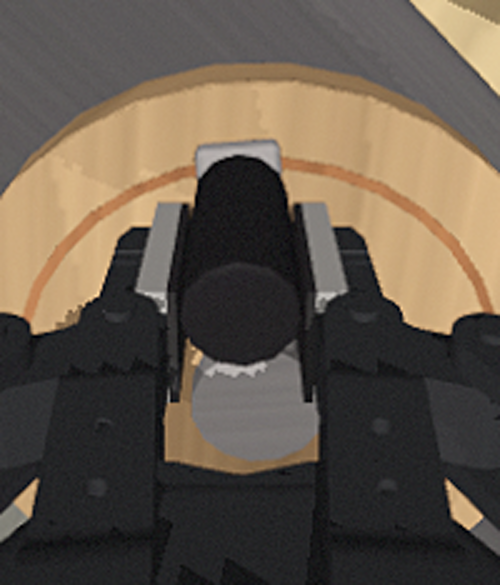

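Firmly between the pads. Now the arc, first 20 degrees.

Call:
{"op": "play_rows", "data": {"deltas": [0.12,2.04,0,0,0,2,18,0.12,2.04,0,0,0,2,18,0.12,2.04,0,0,0,2,18,0.12,2.04,0,0,0,2,18,0.12,2.04,0,0,0,2,18]}}

```text
t: 7.25
position: [0.604, 0.1096, 0.1668]
tool_rot: [0.613, 0.79, 0.0, 0.001]
contact_force: [-2.3, -1.0, 5.4]
grip_width: 0.0212
grasp_force: 20.1
```

Call:
{"op": "play_rows", "data": {"deltas": [0.12,2.04,0,0,0,2,18,0.12,2.04,0,0,0,2,18,0.12,2.04,0,0,0,2,18,0.12,2.04,0,0,0,2,18,0.12,2.04,0,0,0,2,18]}}

```text
t: 7.75
position: [0.6137, 0.1121, 0.1668]
tool_rot: [0.679, 0.734, 0.0, 0.0]
contact_force: [-3.8, -0.5, 6.5]
grip_width: 0.0211
grasp_force: 20.1
```

```bash
python3 - <<'E'
from h import *
np.set_printoptions(precision=4,suppress=True)
st=state(); d=st['position'][:2]-[.623,.0545]; print(st['t'],st['position'],st['contact_force'],st['grip_width'],np.degrees(np.arctan2(d[1],d[0])),np.hypot(*d))
for n in ('top','side'):
  s=snapshot(n); c=s['img'].astype(int); m=(c[:,:,2]>c[:,:,0]+20)&(c[:,:,2]>c[:,:,1]+10); m[:140]=0;m[265:]=0;m[:,:180]=0;m[:,330:]=0
  uv=np.argwhere(m)[:,::-1]; W=pts(s,uv); k=(W[:,2]>.06)&(W[:,2]<.08)&(np.hypot(*(W[:,:2]-[.623,.0545]).T)<.1); r=ray_z(s,uv[k],.068)[:,:2]-[.623,.0545]; a=np.degrees(np.arctan2(r[:,1],r[:,0])); print(n,k.sum(),a.min() if k.sum() else 0,a.max()if k.sum() else 0,a.mean(),np.hypot(*r.mean(0)))
E
```

```text
7.75 [0.6137 0.1121 0.1668] [-3.8262 -0.5269  6.5169] 0.021087675248751193 99.12882363337539 0.05830581252236232
top 39 -106.31761051850229 -85.02433127605147 -95.50376334321682 0.08155978508417129
side 27 -107.1591255963281 -78.27053998999024 -89.03903084809976 0.08222234067031679
```

Call:
{"op": "play_rows", "data": {"deltas": [0.12,2.04,0,0,0,2,18,0.12,2.04,0,0,0,2,18,0.12,2.04,0,0,0,2,18,0.12,2.04,0,0,0,2,18,0.12,2.04,0,0,0,2,18]}}

```text
t: 8.35
position: [0.6237, 0.1128, 0.1668]
tool_rot: [0.741, 0.672, 0.0, 0.0]
contact_force: [-3.1, -1.1, 6.6]
grip_width: 0.0216
grasp_force: 20.1
```

Call:
{"op": "play_rows", "data": {"deltas": [0.12,2.04,0,0,0,2,18,0,0,0,0,0,0,18,0,0,0,0,0,0,26,0,0,0,0,0,0,46,0,0,0,0,0,0,46]}}

```text
t: 8.85
position: [0.6262, 0.1127, 0.165]
tool_rot: [0.752, 0.66, 0.0, 0.0]
contact_force: [-0.5, -0.1, 0.5]
grip_width: 0.0458
grasp_force: 0.0
```

Call:
{"op": "play_rows", "data": {"deltas": [0,0,-30,0,0,0,46,0,0,-40,0,0,0,46,0,0,-40,0,0,0,46,0,0,-40,0,0,0,46,0,0,0,0,0,0,46]}}

```text
t: 9.35
position: [0.6286, 0.1139, 0.3219]
tool_rot: [0.752, 0.659, 0.006, 0.003]
contact_force: [1.0, 0.3, -0.2]
grip_width: 0.0463
grasp_force: 0.0
```

```bash
python3 - <<'E'
from h import *
np.set_printoptions(precision=4,suppress=True)
st=state(); d=st['position'][:2]-[.623,.0545]; print(st['t'],st['position'],st['contact_force'],np.degrees(np.arctan2(d[1],d[0])),np.hypot(*d),R.from_quat(st['tool_rot']).as_matrix()[:,1])
s=snapshot('wrist'); save(s,'w5.png',f=1.5)
hsv=cv2.cvtColor(s['img'],cv2.COLOR_RGB2HSV); print(proj(s,[[.6234,.055,.068],[.591,-.036,.058]],st)*1.5)
AX[:]=[.6234,.055]; lump(s,st)
E
```

```text
9.35 [0.6286 0.1139 0.3219] [ 0.9944  0.313  -0.2356] 84.62946065796402 0.0596873138837881 [ 0.9914 -0.1302  0.0131]
[[382.3087 326.5197]
 [359.109  422.5363]]
blue 480 ang range -123.75555524795006 -83.7285614528053 mid -103.74205835037768 mean -103.48077107073335 r 0.06950806573279934 0.08880605797899317
```

View pics/w5.png

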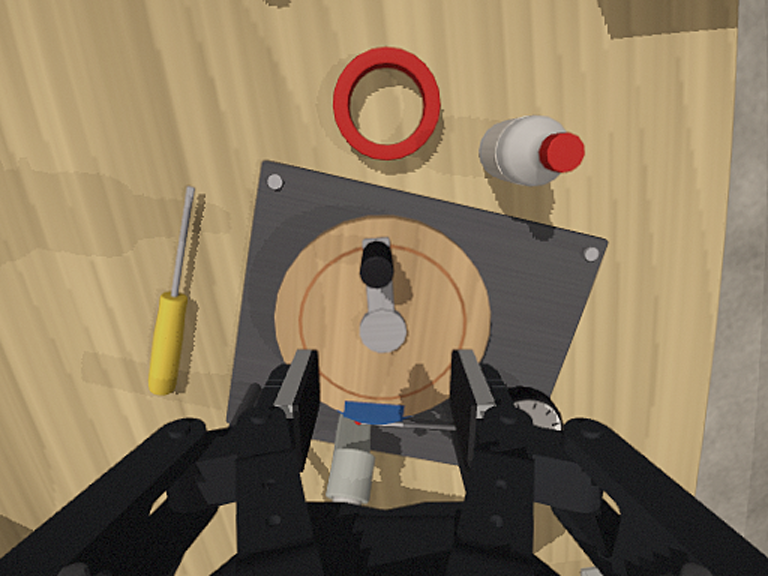

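Now the lump is at px (345–403, 402–424), and the stylus ball at (358,423): some 6–8° remain. I work it out.

```bash
cat >> h.py <<'E'
def rel(s,st,zl=.068):
    hsv=cv2.cvtColor(s['img'],cv2.COLOR_RGB2HSV)
    m=cv2.inRange(hsv,(100,120,40),(130,255,255)); n,l,q,c=cv2.connectedComponentsWithStats(m); i=1+np.argmax(q[1:,4])
    buv=np.argwhere(l==i)[:,::-1]
    yy,xx=np.mgrid[0:384,0:512]; uv=np.c_[xx.ravel(),yy.ravel()]
    W=pts(s,uv,None,st); h=hsv.reshape(-1,3)
    near=np.hypot(*(W[:,:2]-[.6234,.055]).T)
    m=(abs(W[:,2]-.068)<.006)&(near<.092)&(h[:,0]<25)&(h[:,1]>50)
    P=ray_z(s,uv[m],.068,st)[:,:2]
    hull=cv2.convexHull((P*1e3).astype(np.float32)); (cx,cy),r=cv2.minEnclosingCircle(hull)
    hull=hull.reshape(-1,2)
    from scipy.optimize import least_squares
    f=least_squares(lambda p:np.hypot(hull[:,0]-p[0],hull[:,1]-p[1])-84.6,[cx,cy],loss='soft_l1'); ax=f.x/1e3
    red=(np.minimum(h[:,0],180-h[:,0])<6)&(h[:,1]>150)&(np.hypot(*(W[:,:2]-[.591,-.036]).T)<.012)
    sty=ray_z(s,uv[red],.060,st)[:,:2].mean(0) if red.sum() else np.full(2,np.nan)
    B=ray_z(s,buv,zl,st)[:,:2]-ax; rr=np.hypot(*B.T); a=np.degrees(np.arctan2(B[:,1],B[:,0]))
    k=(rr>.074)&(rr<.086); d=sty-ax
    sa=np.degrees(np.arctan2(d[1],d[0]))
    print('axle',ax,'r',r,'stylus',sty,np.hypot(*d),'ang',sa,'lump',a[k].mean(),(a[k].min()+a[k].max())/2,a[k].max()-a[k].min(),'r',rr.min(),rr.max(),'nred',red.sum(),uv[red].mean(0) if red.sum() else 0,'LEFT',a[k].mean()-sa)
E
python3 - <<'E'
from h import *
np.set_printoptions(precision=4,suppress=True)
st=state(); s=snapshot('wrist'); rel(s,st)
print(st['position'],R.from_quat(st['tool_rot']).as_matrix())
E
```

```text
axle [0.6233 0.0561] r 84.63106536865234 stylus [ 0.5894 -0.0346] 0.09679283890204976 ang -110.45783136691476 lump -103.08609359772743 -102.41817230176846 38.68617273281329 r 0.0707650562230976 0.08979038952915684 nred 6 [240.     282.1667] LEFT 7.371737769187334
[0.6273 0.1133 0.3184] [[ 0.1301  0.9915  0.0075]
 [ 0.9915 -0.1301  0.002 ]
 [ 0.003   0.0072 -1.    ]]
```

Call:
{"op": "play_rows", "data": {"deltas": [0,0,40,0,0,0,46,0,0,40,0,0,0,46,0,0,40,0,0,0,46,0,0,30,0,0,0,46,0,0,0,0,0,0,40]}}

```text
t: 9.95
position: [0.622, 0.1111, 0.1581]
tool_rot: [0.752, 0.66, -0.006, -0.003]
contact_force: [-1.4, 0.8, 0.7]
grip_width: 0.0401
grasp_force: 0.0
```

Call:
{"op": "play_rows", "data": {"deltas": [0,0,0,0,0,0,30,0,0,0,0,0,0,24,0,0,0,0,0,0,18,0,0,0,0,0,0,18,0,0,0,0,0,0,18]}}

```text
t: 10.45
position: [0.6266, 0.1132, 0.1666]
tool_rot: [0.752, 0.659, 0.001, 0.0]
contact_force: [-0.2, 0.5, 4.4]
grip_width: 0.0216
grasp_force: 21.6
```

Call:
{"op": "play_rows", "data": {"deltas": [0.12,2.04,0,0,0,2,18,0.12,2.04,0,0,0,2,18,0.12,2.04,0,0,0,2,18,0.06,1.02,0,0,0,1,18,0,0,0,0,0,0,18]}}

```text
t: 10.95
position: [0.6337, 0.1123, 0.1666]
tool_rot: [0.791, 0.612, 0.001, 0.0]
contact_force: [-1.9, 1.2, 7.1]
grip_width: 0.0213
grasp_force: 21.9
```

Call:
{"op": "play_rows", "data": {"deltas": [0,0,0,0,0,0,18,0,0,0,0,0,0,26,0,0,0,0,0,0,46,0,0,0,0,0,0,46,0,0,-30,0,0,0,46]}}

```text
t: 11.45
position: [0.6305, 0.1105, 0.1906]
tool_rot: [0.791, 0.612, -0.005, -0.002]
contact_force: [0.0, -1.1, -0.6]
grip_width: 0.046
grasp_force: 0.0
```

Call:
{"op": "play_rows", "data": {"deltas": [0,0,-40,0,0,0,46,0,0,-40,0,0,0,46,0,0,-40,0,0,0,46,0,0,0,0,0,0,46,0,0,0,0,0,0,46]}}

```text
t: 11.95
position: [0.6332, 0.1117, 0.3157]
tool_rot: [0.791, 0.612, 0.001, 0.001]
contact_force: [-0.6, 1.1, 0.2]
grip_width: 0.0457
grasp_force: 0.0
```

```bash
python3 - <<'E'
from h import *
np.set_printoptions(precision=4,suppress=True)
st=state(); s=snapshot('wrist'); rel(s,st); save(s,'w6.png',(200,190,420,310),3.6)
print(st['t'],st['position'],R.from_quat(st['tool_rot']).as_matrix())
E
```

```text
axle [0.6234 0.0561] r 84.67957305908203 stylus [ 0.5895 -0.0354] 0.09749833021083419 ang -110.31181236090767 lump -110.76359101213524 -110.43237222968813 40.79774081415434 r 0.07047585247175726 0.089804597190812 nred 3 [251. 284.] LEFT -0.45177865122757055
11.95 [0.6332 0.1117 0.3157] [[ 0.2503  0.9682  0.0018]
 [ 0.9682 -0.2503  0.0001]
 [ 0.0006  0.0017 -1.    ]]
```

View pics/w6.png

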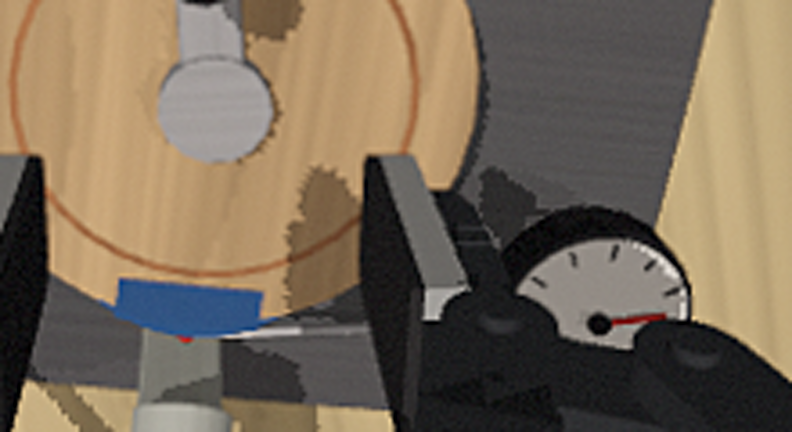

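The blue lump (crop px 116–263, middle 190) is centred on the stylus ball (186,340), so the high spot is set. Now I move over the bar to the tube side to measure it.

Call:
{"op": "play_rows", "data": {"deltas": [0,0,-38,0,0,0,46,0,0,-38,0,0,0,46,-46.5,-3,0,0,0,0,46,-46.5,-3,0,0,0,0,46,-46.5,-3,0,0,0,0,46]}}

```text
t: 12.5
position: [0.5883, -0.0226, 0.3887]
tool_rot: [0.79, 0.613, -0.002, -0.001]
contact_force: [1.4, -1.1, 0.1]
grip_width: 0.0459
grasp_force: 0.0
```

Call:
{"op": "play_rows", "data": {"deltas": [-46.5,-3,0,0,0,0,46,-46.5,-3,0,0,0,0,46,-46.5,-3,0,0,0,0,46,-46.5,-3,0,0,0,5.3,46,0,0,0,0,0,0,46]}}

```text
t: 13.0
position: [0.5274, -0.2078, 0.3882]
tool_rot: [0.823, 0.568, -0.005, 0.0]
contact_force: [-0.4, 0.1, 0.5]
grip_width: 0.0459
grasp_force: 0.0
```

Call:
{"op": "play_rows", "data": {"deltas": [0,0,0,0,0,0,46,0,0,0,0,0,0,46]}}

```text
t: 13.2
position: [0.5314, -0.1967, 0.3896]
tool_rot: [0.817, 0.576, -0.0, -0.002]
contact_force: [0.1, 0.0, 0.8]
grip_width: 0.0464
grasp_force: 0.0
```

```bash
python3 - <<'E'
from h import *
np.set_printoptions(precision=4,suppress=True)
st=state(); s=snapshot('wrist'); save(s,'w7.png',f=1.5)
print(st['t'],st['position'],R.from_quat(st['tool_rot']).as_matrix(),st['joints'])
for l in ('tube_end','guide_mouth'): print(l,[(x['at'],x['conf']) for x in boxes_of(s,l)[:2]])
E
```

```text
13.2 [ 0.5314 -0.1967  0.3896] [[ 0.3362  0.9418 -0.0022]
 [ 0.9418 -0.3362  0.0022]
 [ 0.0013 -0.0028 -1.    ]] [ 0.5217  0.4281 -0.3157  1.5272  0.1364  1.2108 -0.1586]
tube_end [([0.5674, -0.0995, 0.176], 0.96)]
guide_mouth [([0.582, -0.0484, 0.1177], 0.85)]
```

View pics/w7.png

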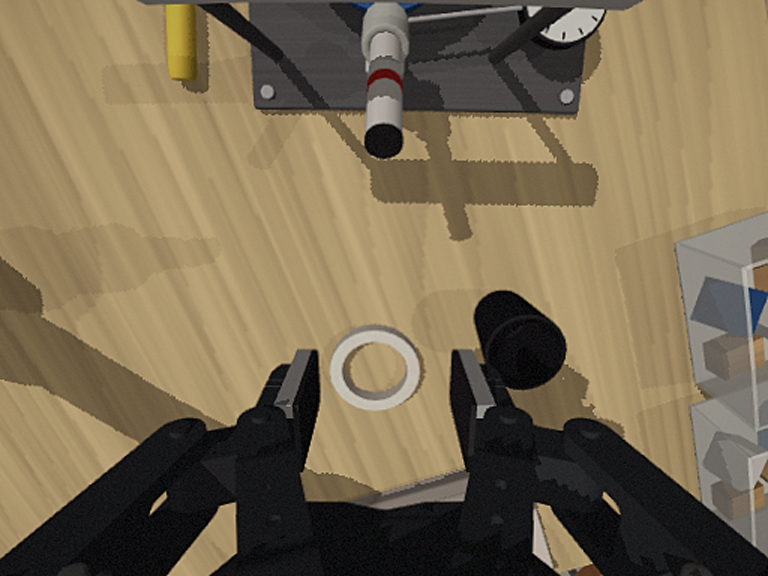

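The tube's black end face is at px (383,140), the red band at (385,79) and the sleeve rim about (385,40–60), all in line with the tool.

```bash
cat >> h.py <<'E'
from scipy.optimize import least_squares
def tube(s,st=None,box=(210,0,310,115),az=-110.1):
    x0,y0,x1,y1=box; yy,xx=np.mgrid[y0:y1,x0:x1]; uv=np.c_[xx.ravel(),yy.ravel()]
    zz=s['z_map'][uv[:,1],uv[:,0]]; uv=uv[zz>0]; W=pts(s,uv,None,st); c=s['img'][uv[:,1],uv[:,0]].astype(int)
    a=np.radians(az); t=np.radians(40); d=np.array([np.sin(t)*np.cos(a),np.sin(t)*np.sin(a),np.cos(t)])
    e1=np.array([-np.sin(a),np.cos(a),0]); e2=np.cross(d,e1)
    O=np.array([.5577,-.1235,.195]); q=(W-O)@np.c_[e1,e2,d]
    k=(np.hypot(q[:,0],q[:,1])<.022)&(q[:,2]<-.01)&(q[:,2]>-.09)&(c.min(1)>0)
    near=np.hypot(q[:,0],q[:,1])
    mid=k&(q[:,2]>-.06)
    f=least_squares(lambda p:np.hypot(q[mid,0]-p[0],q[mid,1]-p[1])-.011,[0,-.0],loss='soft_l1',f_scale=.001)
    r=np.hypot(q[:,0]-f.x[0],q[:,1]-f.x[1])
    dark=(c.max(1)<60)&(r<.009)&(abs(q[:,2])<.03)
    end=np.median(q[dark,2]) if dark.sum() else np.nan
    sl=(r>.013)&(r<.018)&(q[:,2]<-.05)&(q[:,2]>-.16)
    mouth=np.percentile(q[sl,2],[50,90,97,100]) if sl.sum() else np.nan
    red=(c[:,0]>90)&(c[:,1]<60)&(r<.014)&(q[:,2]<-.02)&(q[:,2]>-.11)
    E=O+f.x[0]*e1+f.x[1]*e2+(end if end==end else 0)*d
    print('off',f.x,'n',mid.sum(),'end',end,dark.sum(),'mouth',mouth,sl.sum(),'red',(q[red,2].min(),q[red,2].max(),red.sum()) if red.sum() else 0,'END',E,'axis res',np.abs(f.fun).mean(),'rmid',np.median(r[mid]))
    return E,d,q,r,c
E
python3 - <<'E'
from h import *
np.set_printoptions(precision=4,suppress=True)
st=state(); s=snapshot('wrist'); E,d,q,r,c=tube(s,st)
k=(r<.02)
for a in np.arange(-.12,.01,.006):
    m=k&(q[:,2]>a)&(q[:,2]<a+.006); 
    if m.sum(): print(round(a,3),m.sum(),np.median(r[m]).round(4),np.median(c[m],0),np.median(q[m,0]).round(4),)
E
```

```text
off [-0.0001 -0.0011] n 743 end -0.0002258118120364213 276 mouth [-0.1093 -0.1005 -0.0998 -0.0986] 666 red (np.float64(-0.05834634433049777), np.float64(-0.04651669635350547), np.int64(19)) END [ 0.5574 -0.1241  0.1941] axis res 0.0003361773736918457 rmid 0.010948574539250982
-0.12 83 0.0167 [148. 146. 137.] -0.0002
-0.114 87 0.0168 [142. 141. 132.] -0.0002
-0.108 119 0.0166 [139. 138. 127.] 0.0009
-0.102 326 0.0139 [128.  126.5 117. ] -0.0001
-0.096 60 0.0107 [164.5 158.  150.5] -0.0005
-0.09 63 0.011 [159. 153. 146.] 0.001
-0.084 71 0.0109 [162. 156. 149.] 0.0
-0.078 75 0.0108 [153. 147. 139.] 0.0001
-0.072 72 0.0107 [96. 93. 88.] -0.0004
-0.066 76 0.0108 [103.  98.  93.] 0.0001
-0.06 58 0.0111 [84.  33.5 30. ] -0.0003
-0.054 87 0.0115 [82. 14. 12.] -0.0007
-0.048 99 0.011 [101.  98.  92.] -0.0006
-0.042 89 0.0109 [103.  98.  93.] -0.0006
-0.036 93 0.0109 [102.  98.  93.] -0.0006
-0.03 98 0.0109 [166.  159.5 153. ] -0.0005
-0.024 97 0.0108 [168. 162. 155.] 0.0004
-0.018 104 0.0109 [171.  164.5 157.5] -0.0008
-0.012 107 0.011 [168. 162. 157.] 0.0005
-0.006 384 0.0091 [20. 19. 20.] -0.0002
0.0 143 0.0079 [20. 19. 20.] -0.0003
```

Call:
{"op": "play_rows", "data": {"deltas": [0,0,0,0,8,0,46,0,0,0,0,8,0,46,0,0,0,0,8,0,46,0,0,0,0,8,0,46,0,0,0,0,8,0,46]}}

```text
t: 13.9
position: [0.5317, -0.1979, 0.3916]
tool_rot: [0.768, 0.54, 0.282, -0.197]
contact_force: [-0.5, -0.5, -0.0]
grip_width: 0.046
grasp_force: 0.0
```

Call:
{"op": "play_rows", "data": {"deltas": [-33,0,0,0,0,0,46,-33,0,0,0,0,0,46,0,0,0,0,0,0,46,0,0,0,0,0,0,46]}}

```text
t: 14.3
position: [0.5144, -0.2455, 0.3483]
tool_rot: [0.769, 0.54, 0.28, -0.197]
contact_force: [0.2, 0.2, 0.6]
grip_width: 0.0459
grasp_force: 0.0
```

```bash
cat >> h.py <<'E'
def goto(E,d,dist):
    st=state(); M=R.from_quat(st['tool_rot']).as_matrix(); T=np.array(E)+np.array(d)*dist
    zt=-np.array(d); xt=np.array([.766*.3437,.766*.9391,.643]); yt=np.cross(zt,xt); Mt=np.c_[xt,yt,zt]
    print(st['t'],'pos',st['position'],'joints',st['joints'],'shift mm',(M.T@(T-st['position'])*1e3).round(1),'turn deg',np.degrees(R.from_matrix(M.T@Mt).as_rotvec()).round(2),'F',st['contact_force'])
E
python3 - <<'E'
from h import *
np.set_printoptions(precision=4,suppress=True)
goto([.5574,-.1241,.1941],[-.2209,-.6036,.766],.032)
E
```

```text
14.3 pos [ 0.5144 -0.2455  0.3483] joints [ 0.9732  0.5983 -0.5239  1.5676 -0.4332  1.2026  0.355 ] shift mm [ -0.6  -0.6 168.9] turn deg [-0.25 -0.07  0.2 ] F [0.1542 0.1775 0.6255]
```

Call:
{"op": "play_rows", "data": {"deltas": [-0.5,-0.5,40,0,0,0,46,0,0,40,0,0,0,46,0,0,30,0,0,0,46,0,0,0,0,0,0,46,0,0,0,0,0,0,46]}}

```text
t: 14.8
position: [0.5386, -0.178, 0.2653]
tool_rot: [0.768, 0.542, 0.28, -0.196]
contact_force: [-0.2, -1.0, 0.9]
grip_width: 0.046
grasp_force: 0.0
```

```bash
python3 - <<'E'
from h import *
np.set_printoptions(precision=4,suppress=True)
E,d=[.5574,-.1241,.1941],[-.2209,-.6036,.766]
goto(E,d,.032); st=state(); s=snapshot('wrist')
print(proj(s,[E,np.array(E)-.1*np.array(d)],st))
try: tube(s,st,(150,0,360,384))
except Exception as e: print(e)
E
```

```text
14.8 pos [ 0.5386 -0.178   0.2653] joints [ 0.8751  0.6705 -0.5434  1.7216 -0.4637  0.9385  0.3801] shift mm [-2.  -0.6 59.2] turn deg [-0.22 -0.03  0.44] F [-0.1701 -1.0258  0.8955]
[[253.9831 233.7199]
 [255.0702 185.1253]]
off [-0.0001 -0.0013] n 697 end -0.00020391493560114945 641 mouth [-0.1019 -0.1002 -0.0997 -0.0991] 510 red (np.float64(-0.06116099840135358), np.float64(-0.04678055460779905), np.int64(109)) END [ 0.5573 -0.1243  0.194 ] axis res 0.00022414815473261718 rmid 0.010954592047285463
```

Call:
{"op": "play_rows", "data": {"deltas": [-1.5,-0.5,25,0,0,0,46,0,0,20,0,0,0,46,0,0,14,0,0,0,46,0,0,0,0,0,0,46,0,0,0,0,0,0,46]}}

```text
t: 15.35
position: [0.5503, -0.146, 0.219]
tool_rot: [0.769, 0.54, 0.28, -0.195]
contact_force: [0.0, 1.0, -0.1]
grip_width: 0.0456
grasp_force: 0.0
```

Call:
{"op": "play_rows", "data": {"deltas": [0,0,0,0,0,0,34,0,0,0,0,0,0,24,0,0,0,0,0,0,16,0,0,0,0,0,0,16,0,0,0,0,0,0,16], "force": 40}}

```text
t: 15.85
position: [0.5491, -0.1449, 0.2179]
tool_rot: [0.769, 0.54, 0.28, -0.197]
contact_force: [-4.9, -0.7, 2.1]
grip_width: 0.0212
grasp_force: 38.9
```

```bash
python3 - <<'E'
from h import *
np.set_printoptions(precision=4,suppress=True)
E,d=[.5574,-.1241,.1941],[-.2209,-.6036,.766]
goto(E,d,.032); st=state(); print(st['grip_width'],st['grasp_force']); s=snapshot('wrist')
try: tube(s,st,(150,0,360,384))
except Exception as e: print(e)
E
```

```text
15.85 pos [ 0.5491 -0.1449  0.2179] joints [ 0.8223  0.7305 -0.5527  1.7842 -0.483   0.7989  0.3967] shift mm [1.8 0.7 0.6] turn deg [-0.24  0.02  0.23] F [-4.869  -0.7135  2.0845]
0.021238701679790813 38.90282213687897
off [-0.0002 -0.0005] n 3015 end -0.0012732007162683278 1293 mouth [-0.1027 -0.1003 -0.0997 -0.0988] 833 red (np.float64(-0.062239401330996806), np.float64(-0.04744900800698001), np.int64(247)) END [ 0.5577 -0.123   0.1937] axis res 0.0028276818243420823 rmid 0.010921078280402721
```

Call:
{"op": "play_rows", "data": {"deltas": [0,0,6,0,0,0,16,0,0,6,0,0,0,16,0,0,6,0,0,0,16,0,0,6,0,0,0,16,0,0,6,0,0,0,16]}}

```text
t: 16.4
position: [0.556, -0.1262, 0.1942]
tool_rot: [0.769, 0.54, 0.28, -0.197]
contact_force: [-4.7, -1.1, 2.3]
grip_width: 0.0211
grasp_force: 39.0
```

Call:
{"op": "play_rows", "data": {"deltas": [0,0,4,0,0,0,16,0,0,3,0,0,0,16,0,0,0,0,0,0,16,0,0,0,0,0,0,16]}}

```text
t: 16.8
position: [0.5575, -0.1218, 0.1887]
tool_rot: [0.769, 0.541, 0.28, -0.197]
contact_force: [-1.8, 2.1, -5.0]
grip_width: 0.0206
grasp_force: 39.2
```

```bash
cat >> h.py <<'E'
def prof(q,r,c,lo=-.125,hi=.01,step=.002):
    for a in np.arange(lo,hi,step):
        m=(r<.02)&(q[:,2]>a)&(q[:,2]<a+step)
        if m.sum(): print(round(a,3),m.sum(),np.median(r[m]).round(4),np.median(c[m],0).astype(int).tolist(),end='; ')
    print()
E
python3 - <<'E'
from h import *
np.set_printoptions(precision=4,suppress=True)
E,d=[.5574,-.1241,.1941],[-.2209,-.6036,.766]
goto(E,d,.032-.042); st=state(); print(st['grip_width'],st['grasp_force']); s=snapshot('wrist')
try: _,_,q,r,c=tube(s,st,(150,0,360,384)); prof(q,r,c)
except Exception as e: print(e)
E
```

```text
16.8 pos [ 0.5575 -0.1218  0.1887] joints [ 0.7843  0.7745 -0.5611  1.8129 -0.4968  0.7119  0.4061] shift mm [1.8 0.7 4.4] turn deg [-0.24  0.01  0.24] F [-1.7904  2.114  -5.0396]
0.02058934306991721 39.212225675582886
off [-0.0001  0.0024] n 6529 end 0.004284273063878994 2572 mouth [-0.1014 -0.0557 -0.0517 -0.05  ] 1552 red (np.float64(-0.10224276455642277), np.float64(-0.0741846082035362), np.int64(224)) END [ 0.5573 -0.1243  0.1998] axis res 0.004331209154170635 rmid 0.012455878530794799
-0.125 37 0.0137 [191, 189, 178]; -0.123 43 0.0138 [188, 185, 175]; -0.121 48 0.0138 [187, 184, 174]; -0.119 41 0.0136 [188, 185, 176]; -0.117 44 0.0137 [188, 186, 176]; -0.115 45 0.0137 [186, 184, 174]; -0.113 45 0.0137 [174, 174, 162]; -0.111 57 0.0138 [181, 179, 170]; -0.109 50 0.0137 [175, 173, 163]; -0.107 58 0.0136 [178, 177, 166]; -0.105 86 0.0132 [176, 173, 163]; -0.103 387 0.0131 [175, 173, 163]; -0.101 411 0.0123 [171, 168, 158]; -0.099 18 0.0078 [187, 168, 160]; -0.097 40 0.0081 [167, 34, 30]; -0.095 43 0.0086 [172, 35, 31]; -0.093 52 0.0082 [169, 40, 35]; -0.091 50 0.0083 [169, 37, 33]
[... 930 characters left out ...]
 28, 30]; -0.033 243 0.0169 [28, 29, 31]; -0.031 149 0.017 [28, 29, 30]; -0.029 149 0.0169 [49, 50, 52]; -0.027 146 0.0166 [49, 50, 52]; -0.025 149 0.0162 [49, 50, 52]; -0.023 159 0.0162 [49, 50, 52]; -0.021 86 0.0162 [47, 48, 50]; -0.019 4 0.0129 [27, 29, 31]; -0.017 22 0.0125 [24, 27, 30]; -0.015 90 0.0169 [42, 43, 44]; -0.013 159 0.0172 [48, 48, 51]; -0.011 216 0.0172 [48, 49, 51]; -0.009 226 0.0171 [49, 50, 52]; -0.007 433 0.0167 [48, 49, 51]; -0.005 539 0.0093 [47, 48, 50]; -0.003 496 0.0124 [46, 47, 49]; -0.001 649 0.0101 [47, 48, 50]; 0.001 765 0.0103 [47, 48, 50]; 0.003 846 0.0099 [47, 47, 49]; 0.005 781 0.0096 [46, 47, 49]; 0.007 974 0.01 [47, 47, 49]; 0.009 761 0.0099 [44, 44, 46];
```

```bash
cat >> h.py <<'E'
def gap(s,st=None):
    yy,xx=np.mgrid[0:384,0:512]; uv=np.c_[xx.ravel(),yy.ravel()]; uv=uv[s['z_map'].ravel()>0]
    W=pts(s,uv,None,st); c=s['img'][uv[:,1],uv[:,0]].astype(int)
    a=np.radians(-110.1); t=np.radians(40); d=np.array([np.sin(t)*np.cos(a),np.sin(t)*np.sin(a),np.cos(t)])
    q=(W-[.5574,-.1241,.1941])@np.c_[[-np.sin(a),np.cos(a),0],np.cross(d,[-np.sin(a),np.cos(a),0]),d]; r=np.hypot(q[:,0],q[:,1])
    e=(r<.008)&(c.max(1)<60)&(abs(q[:,2]+.042)<.008); m=(r>.0125)&(r<.0155)&(abs(q[:,2]+.1)<.004)
    red=(c[:,0]>2.5*c[:,1])&(r<.014)&(abs(q[:,2]+.09)<.03)
    print('end',np.median(q[e,2]),e.sum(),'mouth',np.median(q[m,2]),m.sum(),'red',np.percentile(q[red,2],[2,50,98]) if red.sum() else 0,red.sum(),'out mm',(np.median(q[e,2])-np.median(q[m,2]))*1e3)
E
python3 - <<'E'
from h import *
np.set_printoptions(precision=4,suppress=True)
st=state(); s=snapshot('wrist'); gap(s,st)
E
```

```text
end -0.039181285116436405 1017 mouth -0.10059436318441312 406 red [-0.0956 -0.0904 -0.0856] 229 out mm 61.41307806797671
```

Call:
{"op": "play_rows", "data": {"deltas": [0,0,2,0,0,0,16,0,0,2,0,0,0,16,0,0,0,0,0,0,16,0,0,0,0,0,0,16]}}

```text
t: 17.3
position: [0.5582, -0.1201, 0.1865]
tool_rot: [0.769, 0.54, 0.28, -0.197]
contact_force: [-4.9, -1.7, 1.2]
grip_width: 0.0208
grasp_force: 39.5
```

```bash
python3 - <<'E'
from h import *
np.set_printoptions(precision=4,suppress=True)
goto([.5574,-.1241,.1941],[-.2209,-.6036,.766],.032-.042); 
st=state(); s=snapshot('wrist'); gap(s,st)
E
```

```text
17.3 pos [ 0.5582 -0.1201  0.1865] joints [ 0.7814  0.7779 -0.5616  1.8149 -0.4982  0.705   0.4071] shift mm [1.8 0.6 1.6] turn deg [-0.22  0.02  0.24] F [-4.9212 -1.6593  1.169 ]
end -0.042047744849501675 1006 mouth -0.10047632642312612 390 red [-0.0991 -0.0937 -0.0888] 232 out mm 58.42858157362445
```

Call:
{"op": "play_rows", "data": {"deltas": [0,0,1.5,0,0,0,16,0,0,0,0,0,0,16,0,0,0,0,0,0,16,0,0,0,0,0,0,16]}}

```text
t: 17.75
position: [0.5586, -0.1191, 0.1853]
tool_rot: [0.769, 0.54, 0.28, -0.197]
contact_force: [-4.9, -1.2, 1.2]
grip_width: 0.0211
grasp_force: 39.6
```

```bash
python3 - <<'E'
from h import *
np.set_printoptions(precision=4,suppress=True)
goto([.5574,-.1241,.1941],[-.2209,-.6036,.766],.032-.042); 
for i in range(2): st=state(); s=snapshot('wrist'); gap(s,st)
E
```

```text
17.75 pos [ 0.5586 -0.1191  0.1853] joints [ 0.7798  0.7798 -0.562   1.8159 -0.4988  0.7015  0.4075] shift mm [ 1.8  0.6 -0. ] turn deg [-0.22  0.01  0.24] F [-4.8831 -1.1794  1.1961]
end -0.04361342422541424 1015 mouth -0.10052018462827132 383 red [-0.1007 -0.0955 -0.0903] 235 out mm 56.90676040285708
end -0.043596011786307495 1012 mouth -0.10052018055823493 379 red [-0.1008 -0.0954 -0.0903] 235 out mm 56.924168771927434
```

Out 56.9 mm, and the red's lower edge is at the mouth. Release, back off along the axis and verify.

Call:
{"op": "play_rows", "data": {"deltas": [0,0,0,0,0,0,24,0,0,0,0,0,0,34,0,0,0,0,0,0,46,0,0,0,0,0,0,46,0,0,-20,0,0,0,46]}}

```text
t: 18.35
position: [0.554, -0.1288, 0.1997]
tool_rot: [0.768, 0.541, 0.279, -0.199]
contact_force: [0.9, -0.2, -0.2]
grip_width: 0.0462
grasp_force: 0.0
```

Call:
{"op": "play_rows", "data": {"deltas": [0,0,-40,0,0,0,46,0,0,-40,0,0,0,46,0,0,-40,0,0,0,46,0,0,0,0,0,0,46,0,0,0,0,0,0,46]}}

```text
t: 18.85
position: [0.5285, -0.2039, 0.2929]
tool_rot: [0.769, 0.54, 0.28, -0.196]
contact_force: [-0.0, 0.6, -0.1]
grip_width: 0.0464
grasp_force: 0.0
```

```bash
python3 - <<'E'
from h import *
np.set_printoptions(precision=4,suppress=True)
st=state(); print(st['t'],st['position'],st['contact_force'])
s=snapshot('wrist'); gap(s,st); save(s,'w8.png',f=1.5)
b=snapshot('side')
for l in ['tape_red','tape_white','glue','driver','cup']: print(l,[np.round(x['at'],3).tolist() for x in boxes_of(b,l)[:1]])
E
```

```text
18.85 [ 0.5285 -0.2039  0.2929] [-0.0085  0.5574 -0.1406]
end -0.0435614760314503 265 mouth -0.10056276542090907 164 red [-0.106  -0.096  -0.0907] 27 out mm 57.00128938945877
tape_red [[0.646, 0.228, 0.021]]
tape_white [[0.467, -0.334, 0.018]]
glue [[0.736, 0.185, 0.069]]
driver [[0.577, -0.07, 0.138]]
cup [[0.614, -0.34, 0.073]]
```

View pics/w8.png

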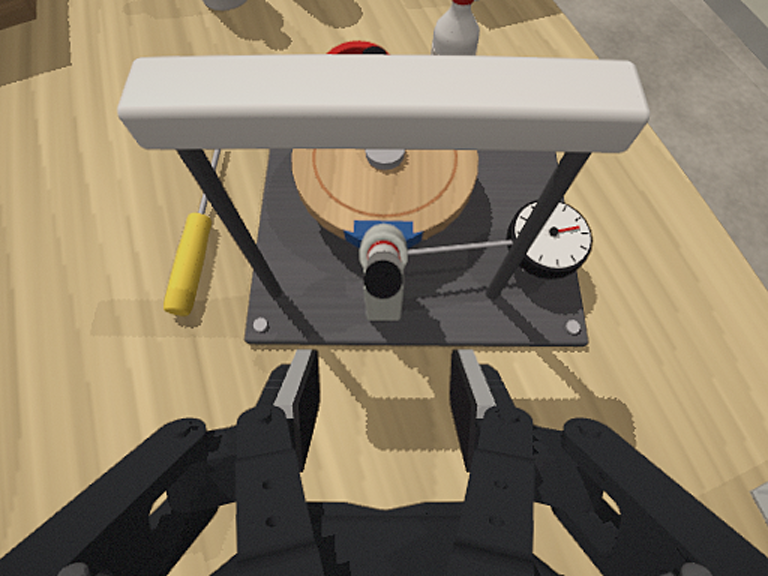

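The end view shows the tube 57.0 mm out with the red band at the sleeve's mouth (382,248). The blue lump (345–420) is centred behind the guide (383), and the bystanders are in place.

```bash
python3 -c "
from bench import *
print(finish_job())"
```

```text
the job is handed in; nothing more can be done
None
```

The job is handed in: by my camera measurements, the wheel's high spot is within about 1–2° of the stylus and, lowered only after that, the tube stands 57.0 mm out with its red band's lower edge at the guide's mouth; everything was released, nothing else was touched, and it took about 19 s (I did not read the dial's value itself).

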